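Clear and pop the red lid of a desk tidy

TASK

The block of sticky notes is lying on the red push-to-open lid. Without picking it up, push it sideways with the fingertips until it lies flat on the cork deck of the same desk tidy, fully clear of the lid, then press down on the white dot near the front edge of the red lid so that its catch lets go, and draw back to let it spring ajar. Leave the blue lid shut and everything else on the desk where it is.

Things in the scene. Friction and masses are not known exactly. Their poses are not given: they have to be found in the camera images.
- red_tidy: Grey desk tidy with a red lid, fixed. Origin: on the desk under its middle, z up, front = -x, towards the robot. In its frame, mm: x -65 to 65, y -110 to 126. Red lid over x -65..60, y -110..-3, top 70 above the desk, no rim. Its +y part is the fixed cork deck (see red_deck), ending in a lip y 120..126.
- red_deck (a point): Centre of the top of the cork deck of the red tidy (fixed), at x 3, y 60 mm in red_tidy, same axes. Deck 124 (x) x 120 mm (y), 68.5 mm above the desk: a 1.5 mm step down from the lid. Only rim: the end lip on its +y side, 10 mm high.
- red_lid (a joint): Hinge along the red lid's rear edge (x 60, z 66 mm in red_tidy), lid 125 mm long. 0 shut, 0.40 rad ajar on its stop (front edge 48 mm up), negative pressed in, stop at -0.085. Pressed in by 0.06 rad (6 mm at the white dot; 4 to 6 N there, more nearer the hinge) the catch lets go; press on to the stop (9 mm) to be sure. The lid follows the finger up and stays ajar. It does not latch again.
- red_lid_press (a point): Centre of the white dot (22 mm) on top of the red lid, 20 mm behind its front edge and midway across: the place to press. Moves with the lid; its axes are the lid's.
- pad: Block of sticky notes, yellow with a pink and a green band, 76 x 76 mm, 22 mm high, about 0.1 kg, loose. Origin: centre of its underside, z up. Starts flat on the red lid, turned by up to 0.2 rad to the tidy.
- blue_tidy: The same kind of desk tidy with a blue lid; same sizes and axes as red_tidy, fixed.
- blue_lid (a joint): Hinge of the blue lid, like red_lid; stays at 0 (shut).
- stick: White memory stick 60 x 20 x 9 mm lying on the deck of the blue tidy; leave alone. Origin: under its middle.
- screwdriver: Screwdriver with yellow handle, 190 mm long, lying on the desk between the tidies; leave alone. Origin under its middle.
- jar: Orange jar with white cap, 72 mm across, 150 mm tall, standing behind the tidies; leave alone. Origin: centre of its underside.
- mug: White mug, 84 mm across, 95 mm tall, standing behind the tidies; leave alone. Origin: centre of its underside.
- calculator: Cream calculator 150 x 90 x 18 mm lying to the robot's right; leave alone. Origin: centre of its underside.
- dumbbell: Grey dumbbell 180 mm long, 78 mm high, 4.5 kg, lying at the left; leave alone. Origin: under its middle.
- giftbox: Reddish gift box 160 x 100 x 55 mm at the right, far side; leave alone. Origin: centre of its underside.

How it is judged (in metres and radians):
On the way, in this order (a step that is already met when the one before it is completed fails the run):
1. the block of notes has been slid off the red lid onto the deck while the lid is still shut (y of pad in the frame of red_tidy above 0.036 m and angle between pad's own z axis and vertical below 0.06 rad and value of joint red_lid below 0.03 rad), for 0.2 s.
2. the red lid has been pressed in (value of joint red_lid below -0.03 rad), for 0.02 s.
3. the red lid has sprung ajar (value of joint red_lid above 0.3 rad), for 0.2 s.
At the end, for the whole second after the job is handed in: The red lid stands ajar (above 0.3 rad) and at rest; the block of notes lies still and flat (within 0.06 rad) on the deck of the red tidy, its centre 36 to 85 mm to the +y side of the tidy's middle and over the deck, clear of the lid; the blue lid is shut (value of joint red_lid above 0.3 rad and velocity of joint red_lid below 0.05 rad/s and value of joint blue_lid below 0.03 rad and y of pad in the frame of red_tidy between 0.036 and 0.085 m and x of pad in the frame of red_tidy between -0.055 and 0.06 m and height (world z) of pad between 0.064 and 0.073 m and angle between pad's own z axis and vertical below 0.06 rad and linear speed of pad below 0.02 m/s); the robot touches nothing.
It fails at once if the block of notes is lifted (over 12 mm above the lid) (height (world z) of pad above 0.082 m).
It fails at once if the block of notes is tipped (over 0.3 rad) (angle between pad's own z axis and vertical above 0.3 rad).
It fails at once if the block of notes falls off the tidy (height (world z) of pad below 0.05 m).
It fails at once if the blue lid springs open (value of joint blue_lid above 0.05 rad).
It fails at once if another thing on the desk is moved (over 20 mm) (distance of any of stick, screwdriver, jar, mug, calculator, dumbbell, giftbox from where it was at the start of the episode above 0.02 m).
It also fails if it takes over 45 s, if anything falls off the work surface, if the arm or the gripper's body presses on something with over 40 N, if the wrist force passes 120 N, or if a joint passes its speed limit or range.

ROBOT

A 6-joint arm with a two-finger parallel gripper is mounted at the origin on the work surface. World frame = base frame: x ahead of the robot, y to its left, z up, the work surface at z = 0. Lengths are in mm, angles in rad, forces in N, time in s.
With the tool pointing down it reaches from about 350 to 775 mm from the base axis. Payload 7.3 kg.
Tool frame: the origin (TCP) lies midway between the tips of the shut fingers; the grasp point (between the pads) lies 19 mm behind it; z points along the fingers, y is the direction in which the jaws open and shut (so a half turn about z gives the same grasp; the last joint's range is limited). The gripper opens to 92 mm and grips with 3 to 60 N. Pads are 19 mm wide; open, the fingers measure 130 mm over their backs; the gripper's body (75 mm by 190 mm) begins 47 mm behind the grasp point.
Start: joints at [-1.386, 0.342, 1.524, -0, 1.275, -0.146], TCP at [170.543, -496.551, 190.941] pointing down, gripper open.
Joint ranges: [-2.53, 2.53], [-0.77, 2.02], [0.04, 2.7], [-1, 4.14], [0.28, 2.66], [-3.11, 3.11]. Speed limits (rad/s): [2.57, 2.57, 3.14, 3.14, 3.14, 3.14].

INTERFACE

Orientations are given as a rotation vector (axis times angle).
In Python, from bench import read_state, get_image, sign_off gives the robot as it stands.
- The arm moves only by the tool step_arm, never from a script. Its arguments are lists of equal length, an entry for each row: "linear": the shift along the tool's x, y, z in cm, a list of three; "twist": the turn about the tool's z in rad; "grip": the closure, from -1 (fully open) to 1 (shut). A call has 1 to 12 rows; each row is the pose to reach, as a shift and turn from the pose commanded when the call began, along the tool's axes at that moment; what a row does not reach only later rows make up. A row lasts 1/12 s, in which the tool goes at most 41.7 mm and 7.16 degrees, less where a joint would pass 70% of its speed; a pose out of reach is approached as far as the arm can. A call with a gripper value outside its range is refused whole. The fingers move at their own pace and stop on an object; "grip_force" is the grip in N (left out, the last holds). Time passes only in rows, so rows that repeat a pose let the fingers close. It gives the time, the measured TCP pose, the force and the opening at its end, in the units of the state.
- read_state(): the state, without advancing time (a new reading comes with each control period).
- get_image(name): name is "scene" or "top" or "wrist"; returns a dict with "image" (400x640x3 uint8, red, green, blue), "camera_matrix" (3x3 intrinsics, pixels), "R" (3x3) and "t" (3): a world point X has camera coordinates R X + t. Camera axes: x right, y down, z forward; pixel columns grow to the right and rows downward; lengths in mm; the calibration is good to about 2 mm. The wrist camera is an equidistant fisheye: a pixel r from the principal point sees the ray r / f radians off the axis. A picture is of the moment at which its call begins. There is no depth.
- sign_off(): hands the job in, once; it reports no verdict.
The state is a dict: "time_s": time; "q": joint angles; "joint_vel": joint speeds; "joint_efforts": joint torques, N m; "tcp_pos": TCP position; "tool_rot": TCP orientation; "force": force on the tool from outside, world axes, zero at the start; "wrist_torque": the same for the moment, N m; "width": opening from 0.0 (shut) to 1.0 (fully open).
Only numpy, scipy, OpenCV 4.12 (cv2) and the standard library are available. Lean on these libraries where they do the work, as an engineer would, in place of code of your own. Each camera call takes 0.05 s, during which the arm holds its last target.

## Working session

There is one attempt and no reset: what is moved stays moved. The work goes in short steps, Python scripts to look and compute and a tool call to move; the robot and the scene stay as the last step left them, time stands still between calls to the robot, and variables do not carry over. Pictures are saved under pics/ and viewed, and the job is handed in when it is done.

Besides the shell and the picture viewer there is one more tool, called after "Request:" as a command line: name --pt "numbers of a row" for each row, then --argument value for the rest. step_arm: Moves the arm, as the interface text tells. Its arguments: {"type":"object","properties":{"linear":{"type":"array","items":{"type":"array","items":{"type":"number"}}},"twist":{"type":"array","items":{"type":"number"}},"grip":{"type":"array","items":{"type":"number"}},"grip_force":{"type":"number"}},"required":["linear","twist","grip"]}

```bash
mkdir -p pics; ls
python3 - <<'E'
from bench import read_state,get_image
import cv2,pickle
s=read_state();print(s)
for n in("scene","top","wrist"):
    d=get_image(n);cv2.imwrite(f"pics/{n}0.png",d["image"][:,:,::-1]);pickle.dump(d,open(f"{n}0.pkl","wb"));print(n,d["camera_matrix"],d["R"],d["t"])
E
```

```text
pics
{'time_s': 0.0, 'q': array([-1.38601864e+00,  3.42676180e-01,  1.52499615e+00, -2.03507976e-05,
        1.27536359e+00, -1.46007753e-01]), 'joint_vel': array([ 0.00019268, -0.00046516, -0.00040287, -0.00018601,  0.00149244,
        0.00106772]), 'joint_efforts': array([-3.75180180e-04, -4.31243777e+01, -2.44225109e+01,  7.19920266e-02,
        5.58947877e-02, -1.29730879e-04]), 'tcp_pos': array([ 170.44172979, -496.09861938,  190.27642205]), 'tool_rot': array([-3.09729730e+00, -5.17002568e-01,  7.44798945e-05]), 'force': array([ 0.03651029, -0.15991443,  0.60997706]), 'wrist_torque': array([ 0.03437883, -0.0330456 ,  0.01258068]), 'width': 0.9990516192149091}
scene [[403.93605562   0.         319.41473975]
 [  0.         403.93605562 195.27022145]
 [  0.           0.           1.        ]] [[-0.65600187  0.75475261  0.00316969]
 [ 0.5769819   0.50418896 -0.64256157]
 [-0.48657315 -0.41969274 -0.7662275 ]] [ 326.30324986 -274.47675142 1407.2170244 ]
top [[471.58665      0.         310.20030993]
 [  0.         471.58665    195.24776604]
 [  0.           0.           1.        ]] [[ 0.02429287 -0.9996099  -0.01378062]
 [-0.99292059 -0.02252251 -0.11662519]
 [ 0.11626932  0.01651622 -0.99308039]] [  31.85107662  517.73284679 1525.7225295 ]
wrist [[309.70691629   0.         319.87230399]
 [  0.         309.70691629 198.69640317]
 [  0.           0.           1.        ]] [[ 3.25144454e-01 -9.45664076e-01 -7.34892971e-04]
 [-9.13608067e-01 -3.14323178e-01  2.57917117e-01]
 [-2.44133946e-01 -8.31889160e-02 -9.66166766e-01]] [-524.45978542  -32.60786352  389.5303091 ]
```

View pics/scene0.png

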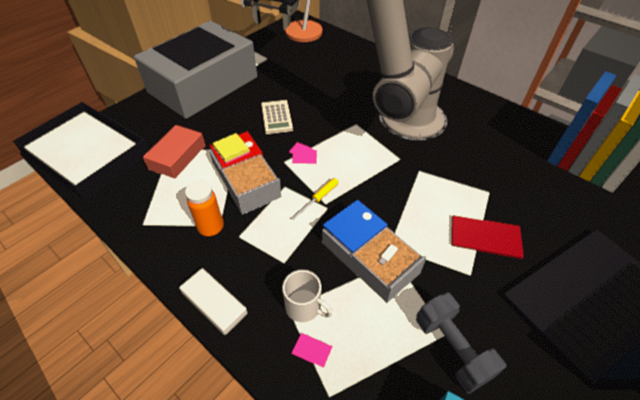

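View pics/top0.png

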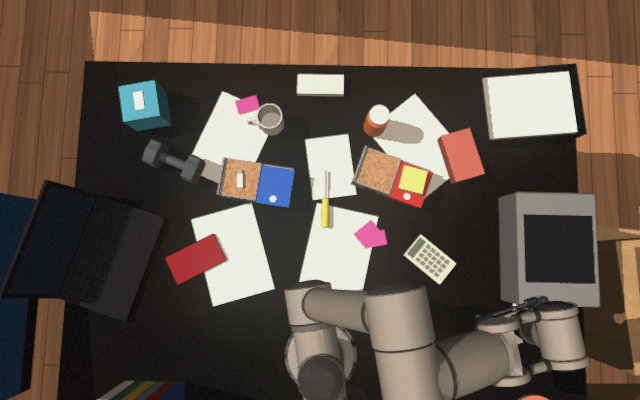

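View pics/wrist0.png

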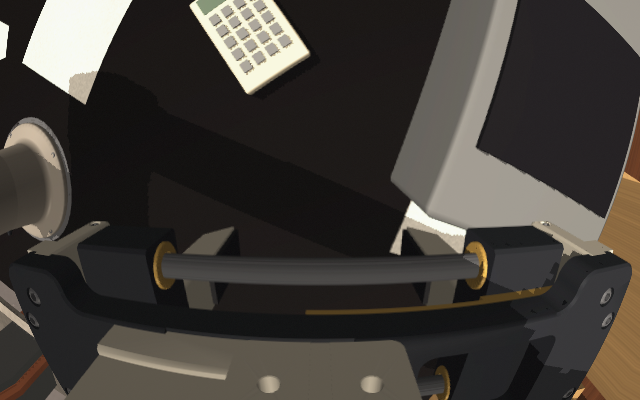

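The top view shows the red tidy around (392,178), with the yellow pad at (413,180), the white dot at (407,196) and cork at (377,170). I'll zoom in for the corners.

Run:
```python
import cv2
t=cv2.imread("pics/top0.png")[135:215,340:450];cv2.imwrite("pics/t0z.png",cv2.resize(t,None,fx=7,fy=7,interpolation=cv2.INTER_CUBIC))
s=cv2.imread("pics/scene0.png")[120:220,195:295];cv2.imwrite("pics/s0z.png",cv2.resize(s,None,fx=6,fy=6,interpolation=cv2.INTER_CUBIC))
```

```text
(no output)
```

View pics/t0z.png

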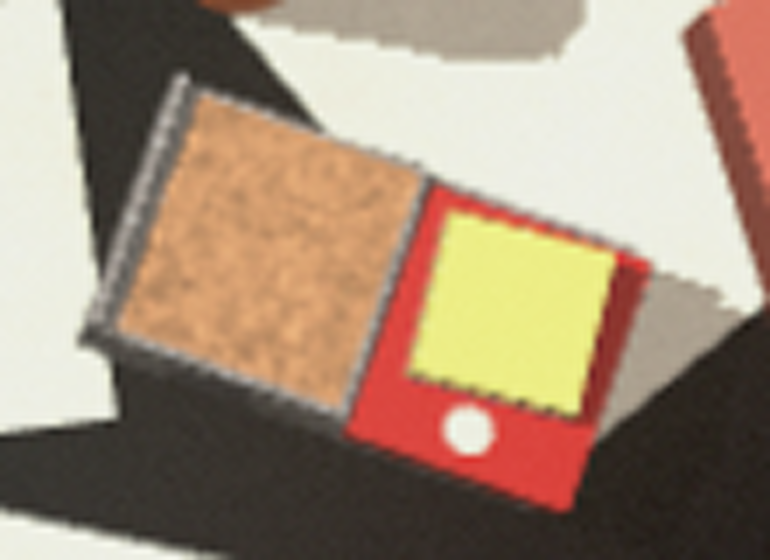

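View pics/s0z.png

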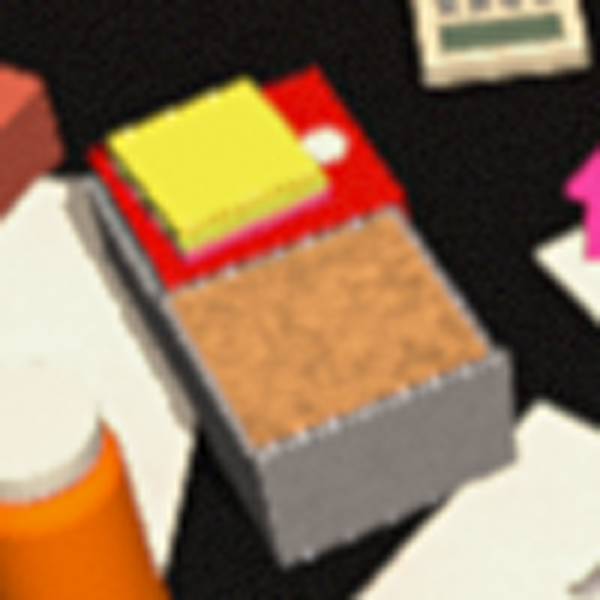

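```bash
cat > h.py <<'E'
import numpy as np,pickle,cv2
from scipy.optimize import least_squares
T=pickle.load(open("top0.pkl","rb"));S=pickle.load(open("scene0.pkl","rb"))
def P(d,X):
    c=np.asarray(X)@d["R"].T+d["t"];p=c@d["camera_matrix"].T;return p[:,:2]/p[:,2:]
def tz(p):return (np.array(p)+.5)/7-.5+[340,135]
def sz(p):return (np.array(p)+.5)/6-.5+[195,120]
def tri(a,b):
    A=[d["camera_matrix"]@np.c_[d["R"],d["t"]] for d in(T,S)]
    X=cv2.triangulatePoints(A[0],A[1],np.float64(a).T,np.float64(b).T);return (X[:3]/X[3]).T
def w(p,X):
    c,s=np.cos(p[2]),np.sin(p[2]);X=np.asarray(X,float);return np.c_[p[0]+c*X[:,0]-s*X[:,1],p[1]+s*X[:,0]+c*X[:,1],X[:,2]+p[3]]
E
python3 - <<'E'
from h import *
np.set_printoptions(precision=2,suppress=True)
L=[(-65,-110,70),(60,-110,70),(-65,-3,70),(60,-3,70),(-45,-56.5,70),(-65,126,78.5),(65,126,78.5)]
a=tz([(572,512),(652,265),(347,432),(432,180),(470,430),(85,335),(182,75)])
b=sz([(318,68),(92,150),(405,197),(170,292),(325,145),(505,352),(262,455)])
X=tri(a,b);print(X)
f=lambda p:np.r_[(P(T,w(p,L))-a).ravel(),(P(S,w(p,L))-b).ravel()]
r=least_squares(f,[600,-220,-.3,0],loss="soft_l1",x_scale=[10,10,.1,10]);print(r.x,r.fun.reshape(-1,2))
Q=[(h,k,22) for h,k in((38,38),(38,-38),(-38,-38),(-38,38))]
a=tz([(447,210),(615,255),(580,415),(408,375)]);b=sz([(185,248),(108,138),(248,77),(328,185)])
print(tri(a,b))
f=lambda p:np.r_[(P(T,w(p,Q))-a).ravel(),(P(S,w(p,Q))-b).ravel()]
q=least_squares(f,[600,-220,-.3,70],x_scale=[10,10,.1,10]);print(q.x,q.fun.reshape(-1,2))
p=r.x;c,s=np.cos(p[2]),np.sin(p[2]);d=q.x[:2]-p[:2];print("pad in tidy",c*d[0]+s*d[1],-s*d[0]+c*d[1],q.x[2]-p[2])
E
```

```text
[[ 479.68 -312.09   69.24]
 [ 595.4  -349.82   69.46]
 [ 514.75 -210.11   67.29]
 [ 632.95 -248.66   66.28]
 [ 516.59 -265.9    69.23]
 [ 558.07  -91.28   74.87]
 [ 677.38 -131.22   77.75]]
[ 576.35 -228.28   -0.33   -2.16] [[-0.6   0.4 ]
 [ 0.53 -0.5 ]
 [-0.09  0.29]
 [ 0.55  0.34]
 [ 0.17  0.52]
 [-0.3  -0.02]
 [-0.52 -0.17]
 [ 0.07  0.34]
 [-0.73  0.42]
 [ 0.1  -0.27]
 [-0.67 -0.92]
 [-0.1  -0.05]
 [ 2.79 -0.04]
 [-0.58  0.77]]
[[ 616.44 -253.13   80.37]
 [ 596.36 -328.25   91.12]
 [ 522.14 -311.53   91.25]
 [ 540.33 -236.18   77.42]]
[ 568.91 -282.19   -0.24   63.29] [[ 0.48  0.37]
 [-0.31 -0.03]
 [-0.87 -0.04]
 [ 0.38 -0.44]
 [-0.39 -1.75]
 [ 0.64  1.63]
 [ 0.34  1.85]
 [-0.7  -1.9 ]]
pad in tidy 10.529886405167353 -53.396240422478805 0.09425131637223963
```

```bash
cat >> h.py <<'E'
def back(d,uv,z):
    K=d["camera_matrix"];r=d["R"].T@np.linalg.solve(K,[*uv,1]);c=-d["R"].T@d["t"];return c+r*(z-c[2])/r[2]
TD=np.array([576.35,-228.28,-.33,0])
def tid(X):
    X=np.asarray(X);c,s=np.cos(TD[2]),np.sin(TD[2]);d=X[:2]-TD[:2];return np.array([c*d[0]+s*d[1],-s*d[0]+c*d[1]])
E
python3 - <<'E'
from h import *
np.set_printoptions(precision=1,suppress=True)
print("jar",back(T,(377,113),150),tid(back(T,(377,113),150)),"scene",tid(back(S,(203,190),150)))
Q=[(h,k,22) for h,k in((38,38),(38,-38),(-38,-38),(-38,38))]
a=tz([(447,210),(615,255),(580,415),(408,375)])
f=lambda p:(P(T,w([*p,70],Q))-a).ravel()
q=least_squares(f,[600,-220,-.3],x_scale=[10,10,.1]);print(q.x,q.x[2],tid(q.x),q.fun)
print([tid(back(T,p,92)) for p in a])
def tcp(x,y,z):
    t=w(TD,[(x,y,z)])[0]; R=np.array([[.945,.325,0],[.325,-.945,0],[0,0,-1]])
    return t,R.T@(t-[170.5,-496.4,190.5])/10
print(tcp(8,-125,130),tcp(8,-118,75))
E
```

```text
jar [ 764.4 -158.9  150. ] [155.4 126.5] scene [145.3 127.9]
[ 567.7 -281.1   -0.2] -0.2241711763884479 [  9.  -52.7] [ 0.3  0.5 -0.3 -0.2 -0.6 -0.1  0.5 -0.2]
[array([43.8, -9.5]), array([ 50.4, -87.6]), array([-24.4, -96.2]), array([-33.9, -17.6])]
(array([ 543.4, -349.1,  130. ]), array([40. , -1.8,  6. ])) (array([ 545.7, -342.5,   75. ]), array([40.5, -2.3, 11.6]))
```

Request:
step_arm --pt "3.5 -0.2 0" --pt "7 -0.4 0" --pt "10.5 -0.6 0" --pt "14 -0.7 0" --pt "17.5 -0.8 0" --pt "21 -1 0" --pt "24.5 -1.1 0" --pt "28 -1.3 0" --pt "31.5 -1.4 0" --pt "35 -1.6 0" --pt "38 -1.7 0" --pt "40 -1.8 0" --twist '[-0.08,-0.16,-0.24,-0.32,-0.4,-0.48,-0.56,-0.64,-0.72,-0.8,-0.88,-0.91]' --grip '[0.25,0.25,0.25,0.25,0.25,0.25,0.25,0.25,0.25,0.25,0.25,0.25]'

```text
time_s: 1.15
tcp_pos: [545.4, -347.7, 190.2]
tool_rot: [-2.55, -1.834, -0.001]
force: [-0.2, 0.4, -0.6]
width: 0.375
```

Run:
```python
from bench import read_state,get_image
import cv2,pickle
for n in("scene","top","wrist"):
    d=get_image(n);cv2.imwrite(f"pics/{n}1.png",d["image"][:,:,::-1]);pickle.dump(d,open(f"{n}1.pkl","wb"))
s=read_state();print(s["time_s"],s["tcp_pos"],s["tool_rot"],s["width"],s["force"],s["q"])
from h import *
print(tid(s["tcp_pos"]))
R=cv2.Rodrigues(s["tool_rot"])[0];print(R, np.arctan2(R[1,1],R[0,1]))
```

```text
1.3 [ 543.80114045 -348.51783592  189.92580171] [-2.55325437e+00 -1.82828844e+00  8.74591989e-04] 0.3745664009860309 [-0.45517298 -0.12716708 -0.04343973] [-6.88389419e-01  5.72031747e-01  1.15420690e+00 -2.17992990e-04
  1.41670613e+00 -3.60408868e-01]
[   8.16963311 -124.29731509]
[[ 3.22100235e-01  9.46704835e-01 -1.18105487e-03]
 [ 9.46705531e-01 -3.22099608e-01  6.92642538e-04]
 [ 2.75310729e-04 -1.34121150e-03 -9.99999063e-01]] -0.3279467630053082
```

View pics/wrist1.png

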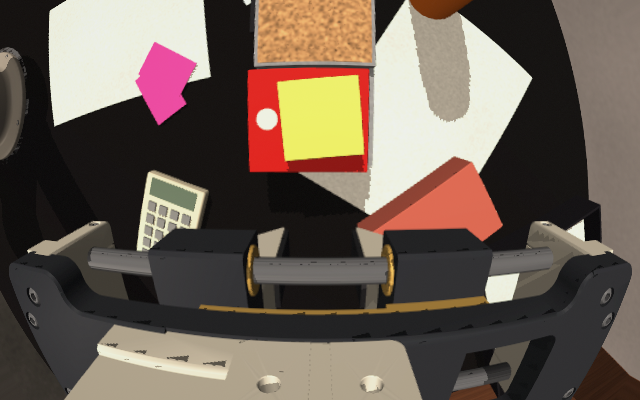

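View pics/scene1.png

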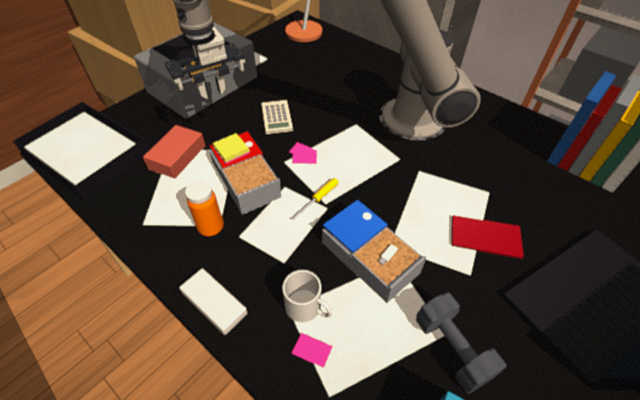

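Run:
```python
from h import *
np.set_printoptions(precision=1,suppress=True)
print(P(S,[(545,-348,190),(545,-348,290)]),P(T,[(545,-348,190)]),P(S,[(170,-496,190)]))
W=pickle.load(open("wrist1.pkl","rb"))
print("cam",-W["R"].T@W["t"],W["R"][2])
def wp(X):
    c=np.asarray(X,float)@W["R"].T+W["t"];th=np.arctan2(np.hypot(c[:,0],c[:,1]),c[:,2]);ph=np.arctan2(c[:,1],c[:,0])
    K=W["camera_matrix"];return np.c_[K[0,2]+K[0,0]*th*np.cos(ph),K[1,2]+K[0,0]*th*np.sin(ph)]
print(wp(w(TD,[(-65,-110,70),(60,-110,70),(-65,-3,70),(60,-3,70),(-45,-56.5,70)])))
q=[567.7,-281.1,-.224,70]
print(wp(w(q,[(h,k,22) for h,k in((38,38),(38,-38),(-38,-38),(-38,38))])))
z=cv2.imread("pics/wrist1.png")[40:180,230:390];cv2.imwrite("pics/w1z.png",cv2.resize(z,None,fx=4,fy=4,interpolation=cv2.INTER_CUBIC))
```

```text
[[215.7 104.2]
 [208.4  73.3]] [[442.2 182.5]] [[273.1  35.5]]
cam [ 567.4 -281.9  383.9] [-0.1 -0.2 -1. ]
[[248.9 173.1]
 [368.8 173.4]
 [247.2  70.4]
 [370.8  69.8]
 [266.5 121.3]]
[[356.3  73.7]
 [363.6 153.2]
 [284.2 161.1]
 [275.2  82. ]]
```

View pics/w1z.png

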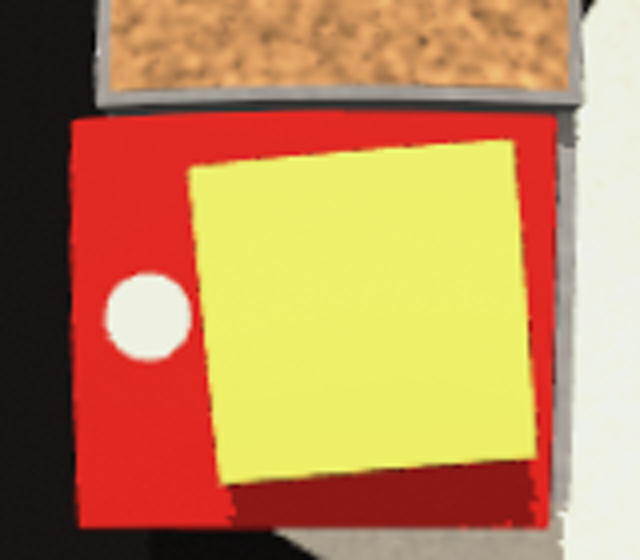

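View pics/top1.png

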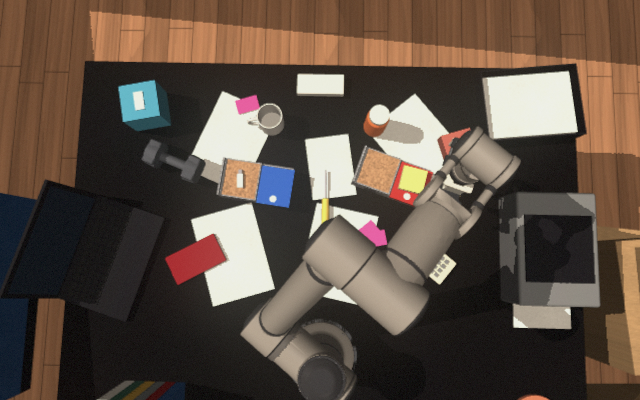

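Wrist view agrees with the fit within 2 mm: lid corners at (250,171) and (369,68), dot at (267,119), pad corners at (285,161) and (359,75). Now I'll lower the fingertips beside the pad.

Request:
step_arm --pt "0 0 3" --pt "0 0 6" --pt "0 0 8.5" --pt "0 0 10.2" --pt "0 0 11.2" --pt "0 0 11.4" --pt "0 0 11.4" --twist '[0,0,0,0,0,0,0]' --grip '[0.25,0.25,0.25,0.25,0.25,0.25,0.25]'

```text
time_s: 1.88
tcp_pos: [542.4, -350.2, 77.0]
tool_rot: [-2.557, -1.825, 0.0]
force: [0.5, 0.2, 0.3]
width: 0.374
```

Run:
```python
from bench import read_state,get_image
import cv2
for n in("scene","wrist"):
    d=get_image(n);i=d["image"][:,:,::-1]
    if n=="scene": i=cv2.resize(i[60:220,130:330],None,fx=3.5,fy=3.5,interpolation=cv2.INTER_CUBIC)
    cv2.imwrite(f"pics/{n}2.png",i)
s=read_state();print(s["time_s"],s["tcp_pos"],s["force"])
```

```text
1.9833 [ 543.41346538 -350.52568069   78.48007463] [ 0.74817549 -0.1353383  -0.20344124]
```

View pics/scene2.png

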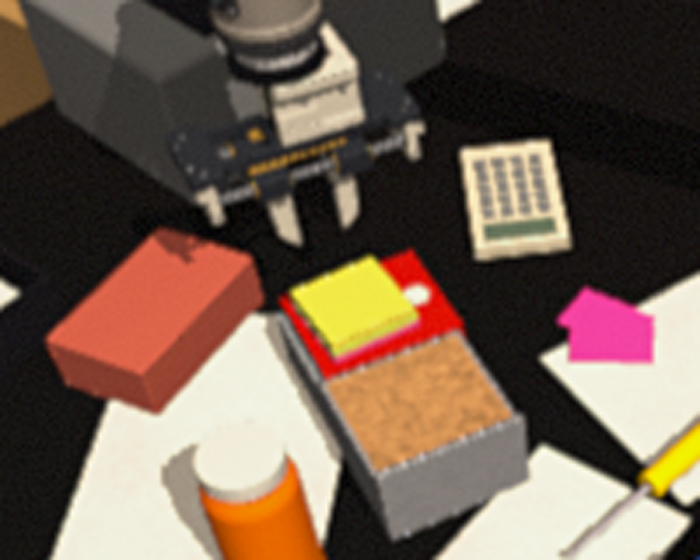

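View pics/wrist2.png

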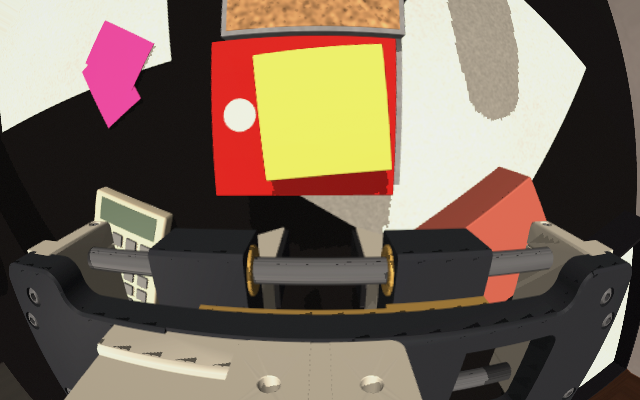

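The scene zoom shows the fingertips, at (297,243) and (350,225), standing beside the lid's -y edge at about lid height. The lateral centring on the pad is good. I'll start the push.

Request:
step_arm --pt "0.9 0 0.1" --pt "1.8 0 0.1" --pt "2.7 0 0.1" --pt "3.6 0 0.1" --pt "4.5 0 0.1" --pt "5.4 0 0.1" --pt "6.3 0 0.1" --pt "7.2 0 0.1" --pt "8.1 0 0.1" --pt "9 0 0.1" --pt "9.6 0 0.1" --pt "10 0 0.1" --twist '[0,0,0,0,0,0,0,0,0,0,0,0]' --grip '[0.25,0.25,0.25,0.25,0.25,0.25,0.25,0.25,0.25,0.25,0.25,0.25]'

```text
time_s: 2.98
tcp_pos: [575.7, -254.0, 75.9]
tool_rot: [-2.556, -1.827, 0.0]
force: [0.3, 0.6, -0.8]
width: 0.371
```

Run:
```python
from bench import read_state,get_image
import cv2
for n in("scene","wrist"):
    d=get_image(n);i=d["image"][:,:,::-1]
    if n=="scene": i=cv2.resize(i[60:220,130:330],None,fx=3.5,fy=3.5,interpolation=cv2.INTER_CUBIC)
    cv2.imwrite(f"pics/{n}3.png",i)
s=read_state();print(s["time_s"],s["tcp_pos"],s["force"])
from h import tid;print(tid(s["tcp_pos"]))
```

```text
3.0833 [ 575.65405441 -254.36970537   75.92516415] [-0.1413992   0.02772151  0.34205778]
[  7.79579314 -24.90748233]
```

View pics/scene3.png

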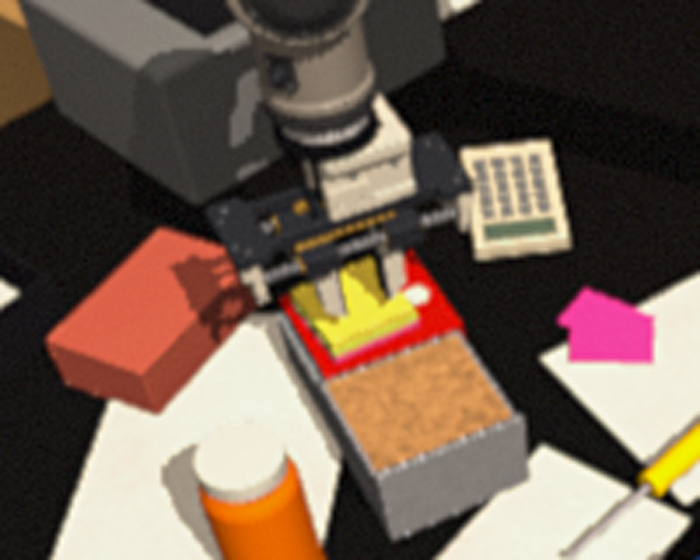

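View pics/wrist3.png

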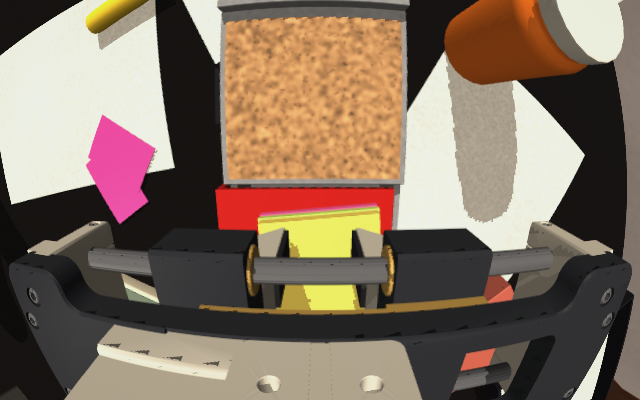

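The pad hasn't moved: in the scene zoom its corners are still at (335,360) and (420,330), and the fingertips appear at (335,315) and (395,290). I need to check the tip position.

Run:
```python
from bench import read_state,get_image
from h import *
np.set_printoptions(precision=1,suppress=True)
s=read_state();R=cv2.Rodrigues(s["tool_rot"])[0]
print(s["tcp_pos"])
print("scene tips pred",P(S,[s["tcp_pos"]+R@[0,y,0] for y in(-17,17,-25,25)]), "z+25",P(S,[s["tcp_pos"]+R@[0,y,-25] for y in(-17,17)]))
d=get_image("top");i=d["image"][:,:,::-1];cv2.imwrite("pics/top3.png",cv2.resize(i[135:215,340:450],None,fx=7,fy=7,interpolation=cv2.INTER_CUBIC))
d=get_image("scene");i=d["image"][:,:,::-1];cv2.imwrite("pics/scene3z.png",cv2.resize(i[120:180,195:275],None,fx=9,fy=9,interpolation=cv2.INTER_CUBIC))
print("top",P(T,[s["tcp_pos"]]))
# forward/diff of FK: compare wrist cam pose 
W=get_image("wrist");C=-W["R"].T@W["t"];print("cam in tool",R.T@(C-s["tcp_pos"]))
W=pickle.load(open("wrist0.pkl","rb"));C=-W["R"].T@W["t"];R0=cv2.Rodrigues(np.array([-3.0973,-.517,0]))[0];print("cam in tool t0",R0.T@(C-[170.44,-496.1,190.3]))
```

```text
[ 575.7 -254.4   75.9]
scene tips pred [[241.3 152.2]
 [230.4 156.3]
 [243.9 151.3]
 [227.8 157.3]] z+25 [[240.1 145.9]
 [229.  150. ]]
top [[403.4 177.5]]
cam in tool [  68.5   -0.2 -194. ]
cam in tool t0 [  69.1   -0.1 -194.1]
```

View pics/scene3z.png

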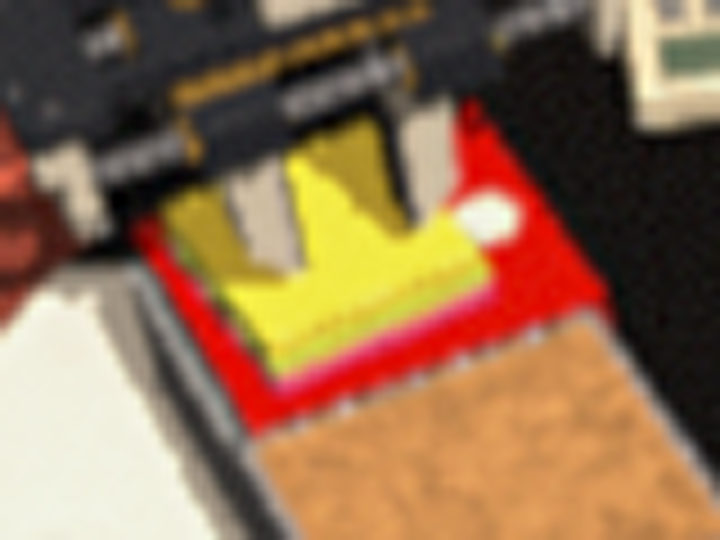

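View pics/top3.png

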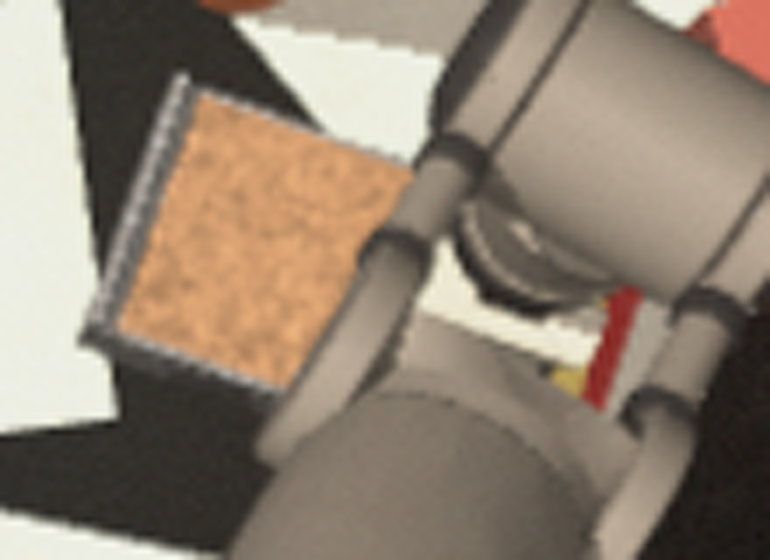

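The fingers are passing above the pad. Their tips image at scene (227.5,150) and (241,144), which fits a tip height around 95–100 mm, not 76. I'll raise, back off, shut the fingers and measure the tip position directly.

Request:
step_arm --pt "0 0 -1" --pt "0 0 -3" --pt "-2 0 -4" --pt "-5 0 -4" --pt "-8 0 -4" --pt "-10.5 0 -4" --pt "-12 0 -4" --pt "-12 0 -4" --pt "-12 0 -4" --twist '[0,0,0,0,0,0,0,0,0]' --grip '[0.25,0.25,0.25,0.25,0.25,1,1,1,1]'

```text
time_s: 3.98
tcp_pos: [536.3, -368.9, 116.1]
tool_rot: [-2.558, -1.824, -0.001]
force: [0.2, -0.5, -0.9]
width: 0.132
```

Run:
```python
from bench import read_state,get_image
from h import *
np.set_printoptions(precision=1,suppress=True)
d=get_image("scene");i=d["image"][:,:,::-1];cv2.imwrite("pics/scene4.png",cv2.resize(i[80:180,180:280],None,fx=6,fy=6,interpolation=cv2.INTER_CUBIC))
d=get_image("wrist");cv2.imwrite("pics/wrist4.png",d["image"][:,:,::-1]);pickle.dump(d,open("wrist4.pkl","wb"))
s=read_state();print(s["time_s"],s["tcp_pos"],s["width"],s["force"],P(S,[s["tcp_pos"]]),((P(S,[s["tcp_pos"]])-[180,80])+.5)*6-.5)
```

```text
4.0833 [ 536.9 -367.4  116.1] 0.04345931093476656 [ 0.1 -0.1  0.1] [[218.4 120.4]] [[233.  244.9]]
```

View pics/scene4.png

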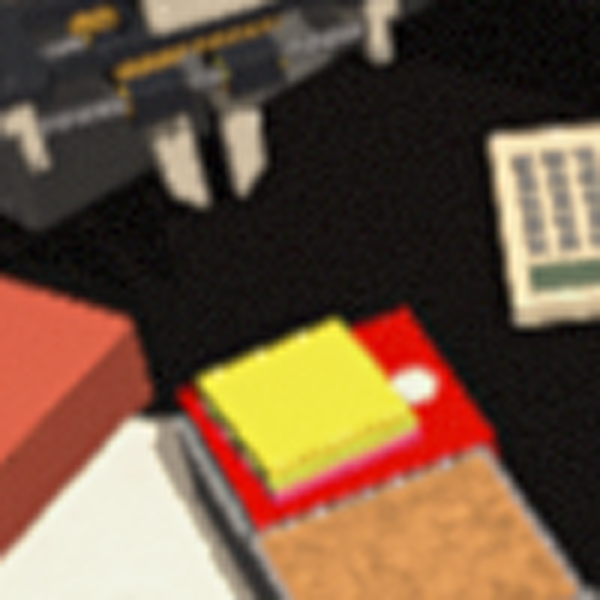

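View pics/wrist4.png

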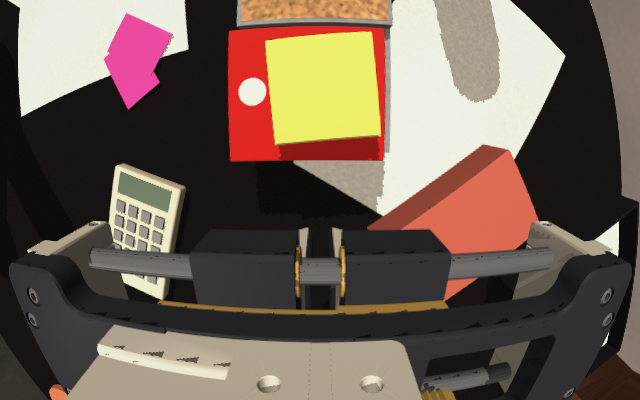

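Run:
```python
from h import *
np.set_printoptions(precision=1,suppress=True)
W=pickle.load(open("wrist1.pkl","rb"));W4=pickle.load(open("wrist4.pkl","rb"))
def wp(W,X):
    c=np.asarray(X,float)@W["R"].T+W["t"];th=np.arctan2(np.hypot(c[:,0],c[:,1]),c[:,2]);ph=np.arctan2(c[:,1],c[:,0])
    K=W["camera_matrix"];return np.c_[K[0,2]+K[0,0]*th*np.cos(ph),K[1,2]+K[0,0]*th*np.sin(ph)]
L=[(-65,-110,70),(60,-110,70),(-65,-3,70),(60,-3,70),(-45,-56.5,70)]
m1=np.array([(250,171),(367,171.5),(248,69.5),(369,68),(267,119)]);m4=np.array([(230,161),(383.5,160.5),(229,30),(385,27),(252,92)])
for W_,m in((W,m1),(W4,m4)):
    r=least_squares(lambda p:(wp(W_,w(p,L))-m).ravel(),[*TD],x_scale=[10,10,.1,10]);print(r.x,r.x[2],r.fun)
r=least_squares(lambda p:np.r_[(wp(W,w(p,L))-m1).ravel(),(wp(W4,w(p,L))-m4).ravel()],[*TD],x_scale=[10,10,.1,10]);print(r.x,r.x[2])
z=[cv2.imread("pics/wrist0.png"),cv2.imread("pics/wrist4.png")]
cv2.imwrite("pics/w4z.png",cv2.resize(z[1][200:320,230:410],None,fx=4,fy=4))
```

```text
[ 576.3 -226.3   -0.3   -5.4] -0.3285162922771442 [-0.5 -0.4  0.6 -0.8 -0.2  0.   0.3  0.7 -0.2  0.5]
[ 576.4 -226.4   -0.3   -2.6] -0.33126695749794144 [-0.5 -1.   0.9 -0.9 -0.7  0.2  0.5  1.1 -0.2  0.7]
[ 576.4 -226.3   -0.3   -3.4] -0.330230753741737
```

View pics/w4z.png

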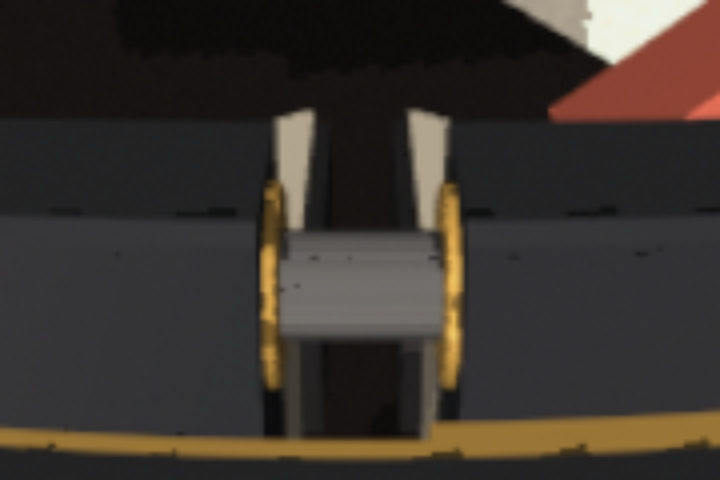

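Run:
```python
from h import *
from bench import read_state
np.set_printoptions(precision=1,suppress=True)
W=pickle.load(open("wrist4.pkl","rb"));R=cv2.Rodrigues(np.array([-2.558,-1.824,-.001]))[0];p=-W["R"].T@W["t"]-R@[68.7,0,-194]
def wp(W,X):
    c=np.asarray(X,float)@W["R"].T+W["t"];th=np.arctan2(np.hypot(c[:,0],c[:,1]),c[:,2]);ph=np.arctan2(c[:,1],c[:,0])
    K=W["camera_matrix"];return np.c_[K[0,2]+K[0,0]*th*np.cos(ph),K[1,2]+K[0,0]*th*np.sin(ph)]
print(p,read_state()["width"])
for k in(0,-10,-20,-25,-30,-40):
  for x in(0,9.5): print(k,x,wp(W,[p+R@[x,y,k] for y in(-6,6)]).ravel(), P(S,[p+R@[x,0,k]]))
```

```text
[ 536.6 -367.3  116.1] 0.04345931093476656
0 0 [310.6 223.1 328.7 223.1] [[218.5 120.3]]
0 9.5 [310.5 209.4 328.8 209.5] [[219.7 122.1]]
-10 0 [310.2 228.4 329.1 228.4] [[217.9 117.7]]
-10 9.5 [310.1 214.1 329.3 214.1] [[219.  119.5]]
-20 0 [309.7 234.2 329.6 234.2] [[217.2 115. ]]
-20 9.5 [309.6 219.3 329.8 219.3] [[218.4 116.8]]
-25 0 [309.4 237.3 329.8 237.3] [[216.9 113.7]]
-25 9.5 [309.3 222.  330.  222.1] [[218.1 115.5]]
-30 0 [309.2 240.5 330.1 240.6] [[216.6 112.3]]
-30 9.5 [309.  225.  330.3 225. ] [[217.8 114.1]]
-40 0 [308.6 247.6 330.7 247.7] [[215.9 109.6]]
-40 9.5 [308.4 231.3 330.9 231.4] [[217.1 111.4]]
```

The wrist camera pose agrees with the tidy to about 3 mm, so the arm's own pose is right. Both views put the visible fingertips about 25 mm behind the stated TCP, and the pass over the pad without contact confirms it. I'll lower by that amount beside the tidy and check.

Request:
step_arm --pt "0 0 2" --pt "0 0 4" --pt "0 0 5.5" --pt "0 0 6.2" --pt "0 0 6.2" --pt "0 0 6.2" --twist '[0,0,0,0,0,0]' --grip '[0.25,0.25,0.25,0.25,0.25,0.25]'

```text
time_s: 4.58
tcp_pos: [537.1, -367.9, 54.3]
tool_rot: [2.555, 1.828, 0.0]
force: [-0.2, -0.1, 0.4]
width: 0.367
```

Run:
```python
from bench import read_state,get_image
from h import *
np.set_printoptions(precision=1,suppress=True)
d=get_image("scene");i=d["image"][:,:,::-1];cv2.imwrite("pics/scene5.png",cv2.resize(i[90:170,190:270],None,fx=7,fy=7,interpolation=cv2.INTER_CUBIC))
s=read_state();print(s["time_s"],s["tcp_pos"],s["width"],s["force"],tid(s["tcp_pos"]))
R=cv2.Rodrigues(s["tool_rot"])[0]
for k in(-20,-25,-30): print(k,((P(S,[s["tcp_pos"]+R@[0,y,k] for y in(-17,17)])-[190,90])+.5)*7-.5)
```

```text
4.6333 [ 537.4 -368.4   55. ] 0.37232257803671615 [ 0.1  0.3 -0. ] [   8.6 -145.2]
-20 [[253.6 275.9]
 [180.6 301.4]]
-25 [[251.7 267.2]
 [178.4 292.7]]
-30 [[249.7 258.4]
 [176.2 283.9]]
```

View pics/scene5.png

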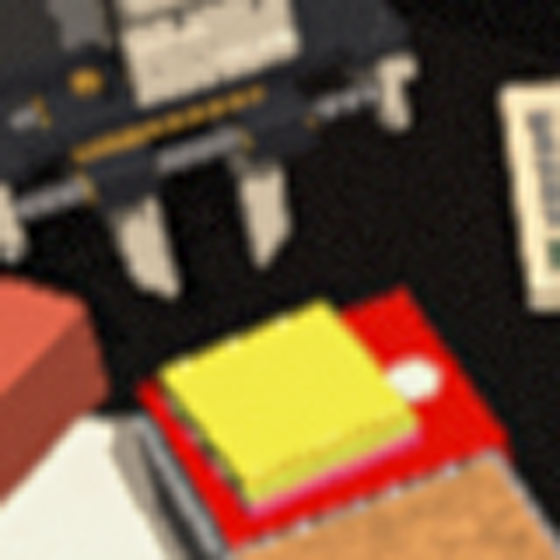

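Tips at zoom (262,268) and (172,297) give a tip about 24 mm behind the TCP, so tip height is about 78 mm, between the lid (70) and pad top (92). I'll push 2 mm lower than this.

Request:
step_arm --pt "1 0 0.2" --pt "2 0 0.2" --pt "3 0 0.2" --pt "3.7 0 0.2" --pt "4.4 0 0.2" --pt "5.1 0 0.2" --pt "5.8 0 0.2" --pt "6.5 0 0.2" --pt "7.2 0 0.2" --pt "7.9 0 0.2" --pt "8.3 0 0.2" --pt "8.5 0 0.2" --twist '[0,0,0,0,0,0,0,0,0,0,0,0]' --grip '[0.25,0.25,0.25,0.25,0.25,0.25,0.25,0.25,0.25,0.25,0.25,0.25]'

```text
time_s: 5.63
tcp_pos: [564.3, -287.4, 51.9]
tool_rot: [-2.556, -1.827, 0.0]
force: [-0.7, -1.6, 1.2]
width: 0.373
```

Run:
```python
from bench import read_state,get_image
from h import *
np.set_printoptions(precision=1,suppress=True)
d=get_image("scene");i=d["image"][:,:,::-1];cv2.imwrite("pics/scene6.png",cv2.resize(i[110:210,190:290],None,fx=6,fy=6,interpolation=cv2.INTER_CUBIC))
d=get_image("wrist");cv2.imwrite("pics/wrist6.png",d["image"][:,:,::-1])
s=read_state();print(s["time_s"],s["tcp_pos"],s["width"],s["force"],tid(s["tcp_pos"]))
```

```text
5.7333 [ 564.2 -287.6   51.8] 0.3739465505217049 [-0.   0.5 -0.4] [  7.7 -60.1]
```

View pics/scene6.png

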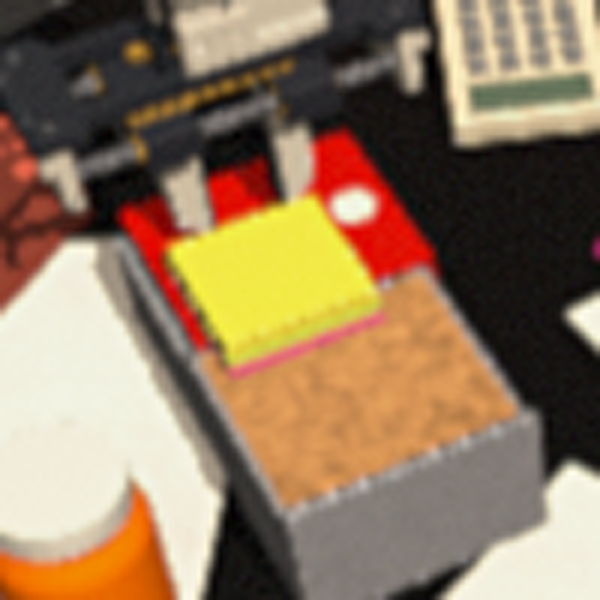

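View pics/wrist6.png

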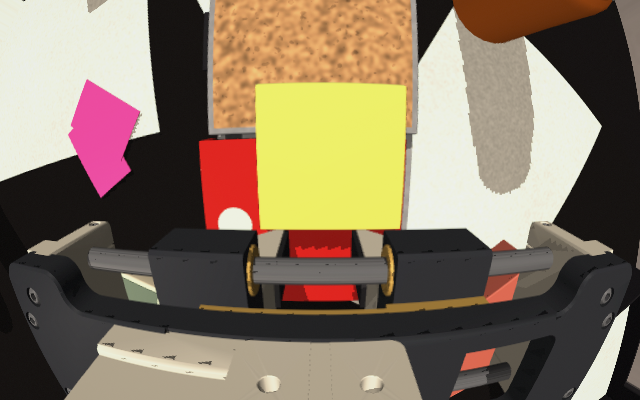

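The pad is sliding squarely: in the wrist view its top spans columns 256–405, front edge row 85 over the cork. I'll continue another 67 mm.

Request:
step_arm --pt "0.7 0 0" --pt "1.4 0 0" --pt "2.1 0 0" --pt "2.8 0 0" --pt "3.5 0 0" --pt "4.2 0 0" --pt "4.9 0 0" --pt "5.5 0 0" --pt "6 0 0" --pt "6.4 0 0" --pt "6.6 0 0" --pt "6.7 0 0" --twist '[0,0,0,0,0,0,0,0,0,0,0,0]' --grip '[0.25,0.25,0.25,0.25,0.25,0.25,0.25,0.25,0.25,0.25,0.25,0.25]'

```text
time_s: 6.73
tcp_pos: [585.9, -224.4, 51.9]
tool_rot: [2.556, 1.827, -0.0]
force: [-0.7, -0.7, -0.1]
width: 0.375
```

Run:
```python
from bench import read_state,get_image
from h import *
np.set_printoptions(precision=1,suppress=True)
d=get_image("scene");i=d["image"][:,:,::-1];cv2.imwrite("pics/scene7.png",cv2.resize(i[110:210,190:290],None,fx=6,fy=6,interpolation=cv2.INTER_CUBIC))
d=get_image("wrist");cv2.imwrite("pics/wrist7.png",d["image"][:,:,::-1])
s=read_state();print(s["time_s"],s["tcp_pos"],s["width"],s["force"],tid(s["tcp_pos"]))
```

```text
6.8333 [ 585.9 -224.7   52. ] 0.37393424862558694 [ 0.1 -0.4 -0. ] [7.8 6.5]
```

View pics/scene7.png

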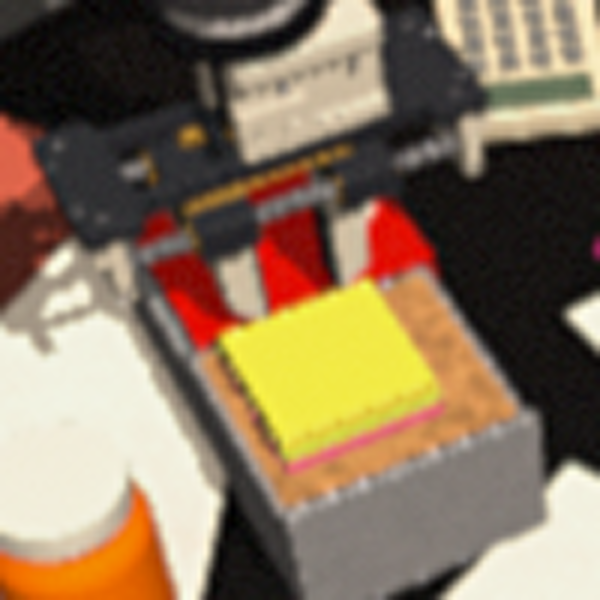

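View pics/wrist7.png

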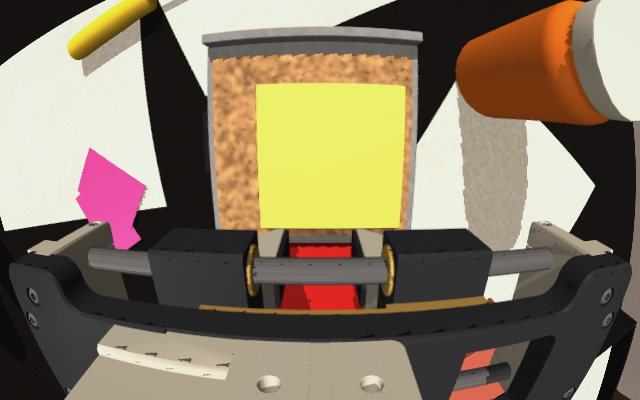

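Run:
```python
from h import *
np.set_printoptions(precision=1,suppress=True)
for p in [(375,280),(220,328),(287,452),(440,385)]:
    uv=(np.array(p)+.5)/6-.5+[190,110];print(tid(back(S,uv,90.5)))
```

```text
[-25.1  20.7]
[50.4 13.8]
[ 53.3 101.1]
[-23.  98.]
```

Pad centre is at about (14, 56) mm in the tidy frame, flat and square on the cork, about 20 mm clear of the lid. Now I'll back off, rise, shut the fingers and go above the white dot.

Request:
step_arm --pt "-1 0 0" --pt "-2 0 -0.5" --pt "-2.5 0 -2" --pt "-3 -0.5 -4" --pt "-3.5 -1.5 -4.5" --pt "-4.5 -3 -4.5" --pt "-5.5 -4.3 -4.5" --pt "-6.1 -5.3 -4" --pt "-6.1 -5.3 -3.5" --pt "-6.1 -5.3 -3" --pt "-6.1 -5.3 -3" --pt "-6.1 -5.3 -3" --twist '[0,0,0,0,0,0,0,0,0,0,0,0]' --grip '[0.25,0.25,0.25,0.25,1,1,1,1,1,1,1,1]'

```text
time_s: 7.83
tcp_pos: [516.2, -265.1, 81.4]
tool_rot: [-2.556, -1.826, 0.0]
force: [-0.5, 0.3, 1.0]
width: 0.008
```

Run:
```python
from bench import read_state,get_image
from h import *
np.set_printoptions(precision=1,suppress=True)
d=get_image("scene");i=d["image"][:,:,::-1];cv2.imwrite("pics/scene8.png",cv2.resize(i[110:210,190:290],None,fx=6,fy=6,interpolation=cv2.INTER_CUBIC))
d=get_image("wrist");cv2.imwrite("pics/wrist8.png",d["image"][:,:,::-1])
s=read_state();print(s["time_s"],s["tcp_pos"],s["width"],s["force"],tid(s["tcp_pos"]))
```

```text
7.9333 [ 516.5 -265.1   81.8] 0.0030405519277331918 [ 0.9 -0.   0.5] [-44.7 -54.3]
```

View pics/scene8.png

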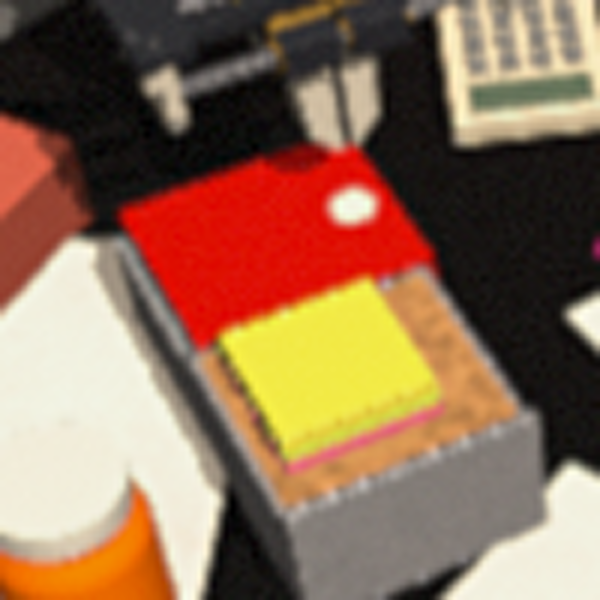

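View pics/wrist8.png

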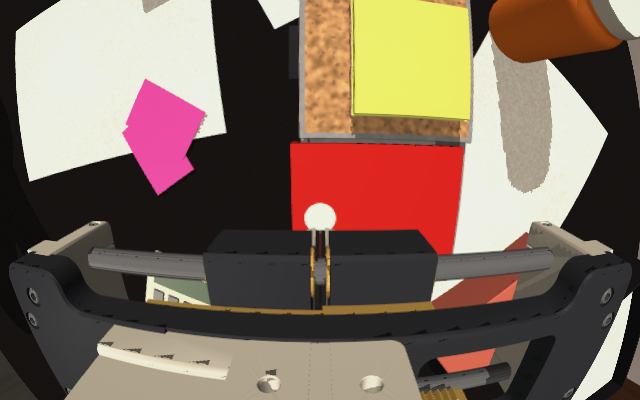

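The tip at zoom (345,150) is right above the dot at (352,205), and in the wrist view the dot at (320,217) is centred on the fingers. I'll descend close, then press gradually.

Request:
step_arm --pt "0 0 1" --pt "0 0 2" --pt "0 0 2.6" --pt "0 0 3" --pt "0 0 3.2" --pt "0 0 3.2" --twist '[0,0,0,0,0,0]' --grip '[1,1,1,1,1,1]'

```text
time_s: 8.43
tcp_pos: [515.6, -265.0, 49.1]
tool_rot: [-2.555, -1.826, 0.001]
force: [-0.7, -0.1, 0.1]
width: 0.01
```

Run:
```python
from bench import read_state,get_image
from h import *
np.set_printoptions(precision=1,suppress=True)
d=get_image("scene");i=d["image"][:,:,::-1];cv2.imwrite("pics/scene9.png",cv2.resize(i[110:210,190:290],None,fx=6,fy=6,interpolation=cv2.INTER_CUBIC))
s=read_state();print(s["time_s"],s["tcp_pos"],s["force"],tid(s["tcp_pos"]))
```

```text
8.4833 [ 515.8 -265.2   49.7] [-0.5 -0.9 -0.3] [-45.3 -54.6]
```

View pics/scene9.png

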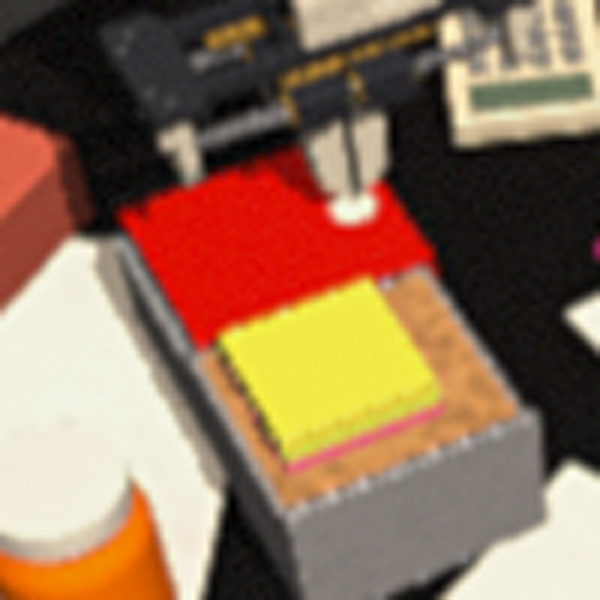

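The tip, at (350,195), stands a few mm above the dot. The gripper's side brackets are about 50 mm higher than the tips, so they're clear of the lid.

Request:
step_arm --pt "0 0 0.2" --pt "0 0 0.4" --pt "0 0 0.6" --pt "0 0 0.7" --pt "0 0 0.8" --pt "0 0 0.8" --twist '[0,0,0,0,0,0]' --grip '[1,1,1,1,1,1]'

```text
time_s: 8.98
tcp_pos: [515.8, -265.2, 41.8]
tool_rot: [-2.556, -1.826, 0.0]
force: [-0.2, 0.9, 0.8]
width: 0.009
```

Request:
step_arm --pt "0 0 0.1" --pt "0 0 0.2" --pt "0 0 0.3" --pt "0 0 0.4" --pt "0 0 0.4" --twist '[0,0,0,0,0]' --grip '[1,1,1,1,1]'

```text
time_s: 9.4
tcp_pos: [515.8, -265.2, 37.7]
tool_rot: [-2.556, -1.826, 0.0]
force: [-0.1, 0.3, 0.3]
width: -0.001
```

Run:
```python
from bench import read_state,get_image
from h import *
np.set_printoptions(precision=1,suppress=True)
d=get_image("scene");i=d["image"][:,:,::-1];cv2.imwrite("pics/scene10.png",cv2.resize(i[110:190,200:280],None,fx=7,fy=7,interpolation=cv2.INTER_CUBIC))
s=read_state();print(s["time_s"],s["tcp_pos"],s["force"],tid(s["tcp_pos"]))
```

```text
9.45 [ 515.8 -265.2   37.8] [ 0.1 -0.2  0.6] [-45.3 -54.6]
```

View pics/scene10.png

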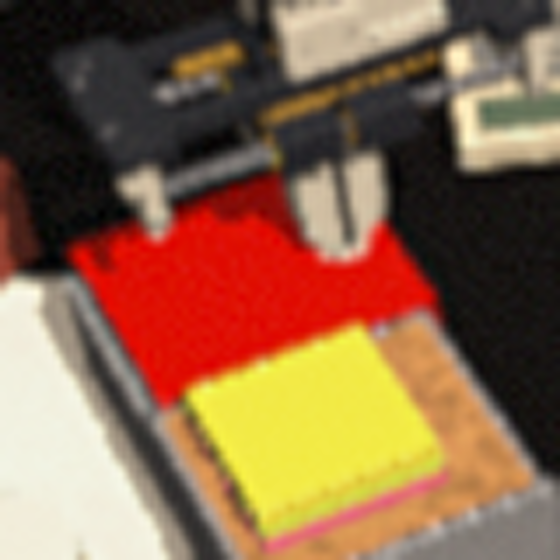

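The tip now covers the dot at (345,255), with no force yet, so contact is near. I'll carry on gradually.

Request:
step_arm --pt "0 0 0.1" --pt "0 0 0.2" --pt "0 0 0.3" --pt "0 0 0.3" --twist '[0,0,0,0]' --grip '[1,1,1,1]'

```text
time_s: 9.78
tcp_pos: [515.8, -265.2, 34.7]
tool_rot: [-2.556, -1.826, 0.0]
force: [0.7, -0.5, 0.4]
width: 0.003
```

Run:
```python
from bench import read_state,get_image
from h import *
d=get_image("scene");i=d["image"][:,:,::-1];cv2.imwrite("pics/scene11.png",cv2.resize(i[115:175,215:275],None,fx=9,fy=9,interpolation=cv2.INTER_CUBIC))
d=get_image("wrist");cv2.imwrite("pics/wrist11.png",d["image"][:,:,::-1])
```

```text
(no output)
```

View pics/scene11.png

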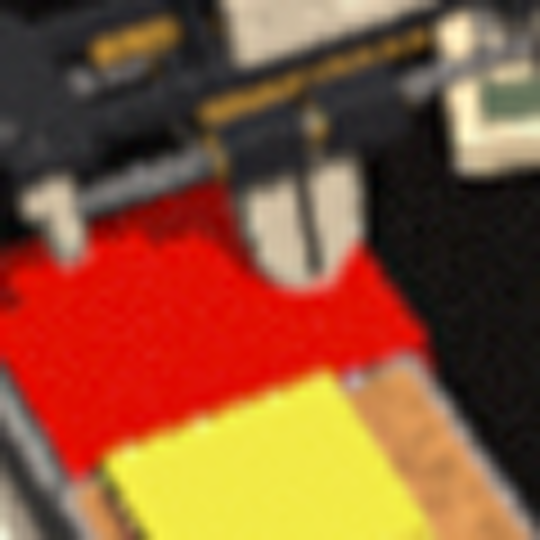

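View pics/wrist11.png

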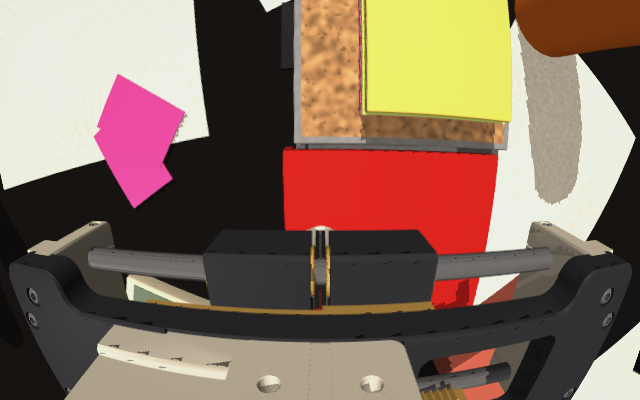

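Tip at (305,285) covers the dot, and the lid is still level. I'll go further.

Request:
step_arm --pt "0 0 0.1" --pt "0 0 0.2" --pt "0 0 0.3" --pt "0 0 0.3" --twist '[0,0,0,0]' --grip '[1,1,1,1]'

```text
time_s: 10.22
tcp_pos: [515.9, -265.3, 32.1]
tool_rot: [2.556, 1.826, -0.0]
force: [-0.8, 0.5, 1.9]
width: 0.001
```

Request:
step_arm --pt "0 0 0.1" --pt "0 0 0.2" --pt "0 0 0.3" --pt "0 0 0.3" --twist '[0,0,0,0]' --grip '[1,1,1,1]'

```text
time_s: 10.55
tcp_pos: [515.9, -265.3, 28.8]
tool_rot: [2.556, 1.826, -0.0]
force: [-0.6, 0.9, 3.6]
width: 0.001
```

Force is rising to 3.6 N, so the lid is being pressed in. I'll continue to the stop.

Request:
step_arm --pt "0 0 0.1" --pt "0 0 0.2" --pt "0 0 0.3" --pt "0 0 0.3" --twist '[0,0,0,0]' --grip '[1,1,1,1]'

```text
time_s: 10.88
tcp_pos: [516.0, -265.4, 25.7]
tool_rot: [2.556, 1.826, 0.0]
force: [-0.1, -0.2, 3.0]
width: 0.004
```

Request:
step_arm --pt "0 0 0.1" --pt "0 0 0.2" --pt "0 0 0.3" --pt "0 0 0.3" --twist '[0,0,0,0]' --grip '[1,1,1,1]'

```text
time_s: 11.22
tcp_pos: [516.2, -265.5, 24.4]
tool_rot: [2.555, 1.826, 0.0]
force: [-5.1, 2.1, 15.2]
width: 0.008
```

The force jumped to 15 N, so the lid is on its stop. Now I'll draw back straight up.

Request:
step_arm --pt "0 0 -0.5" --pt "0 0 -1.2" --pt "0 0 -2" --pt "0 0 -3" --pt "0 0 -4" --pt "0 0 -5.5" --pt "0 0 -7" --pt "0 0 -9" --pt "0 0 -11" --pt "0 0 -13" --pt "0 0 -15" --pt "0 0 -16" --twist '[0,0,0,0,0,0,0,0,0,0,0,0]' --grip '[1,1,1,1,1,1,1,1,1,1,1,1]'

```text
time_s: 12.22
tcp_pos: [516.4, -265.6, 185.9]
tool_rot: [2.554, 1.825, 0.002]
force: [-0.3, 0.5, -0.2]
width: 0.003
```

Request:
step_arm --pt "-2 0 0" --pt "-4 -1 0" --pt "-7 -2 0" --pt "-10 -3 0" --pt "-12 -4 0" --pt "-12 -4 0" --twist '[0,0,0,0,0,0]' --grip '[1,1,1,1,1,1]'

```text
time_s: 12.72
tcp_pos: [436.1, -368.5, 182.6]
tool_rot: [-2.559, -1.821, 0.003]
force: [-0.4, -0.3, 0.6]
width: 0.01
```

Run:
```python
from bench import read_state,get_image
from h import *
d=get_image("scene");i=d["image"][:,:,::-1];cv2.imwrite("pics/scene12.png",i);cv2.imwrite("pics/scene12z.png",cv2.resize(i[110:210,190:290],None,fx=6,fy=6,interpolation=cv2.INTER_CUBIC))
d=get_image("top");i=d["image"][:,:,::-1];cv2.imwrite("pics/top12.png",i);cv2.imwrite("pics/top12z.png",cv2.resize(i[135:215,340:450],None,fx=7,fy=7,interpolation=cv2.INTER_CUBIC))
s=read_state();print(s["time_s"],s["tcp_pos"],s["force"],s["joint_vel"])
```

```text
12.8167 [ 438.48386651 -365.98655795  182.69424874] [-0.71668447  0.30747981  0.6841585 ] [ 0.03516654 -0.00086205 -0.00252249  0.00791408 -0.00149232  0.00491326]
```

View pics/scene12z.png

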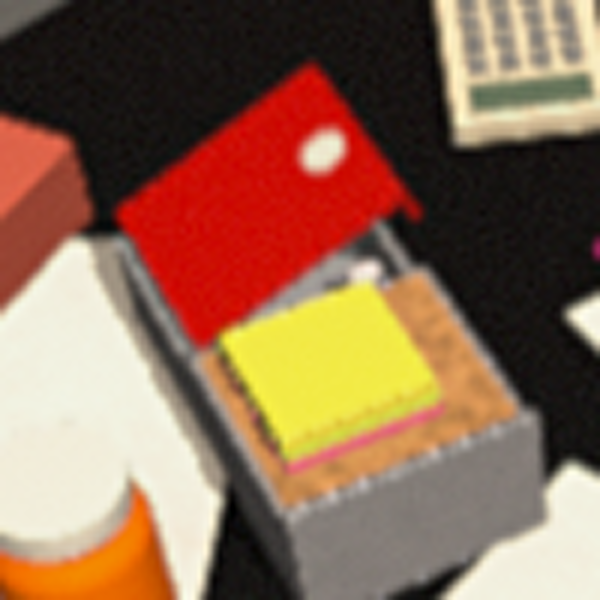

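View pics/scene12.png

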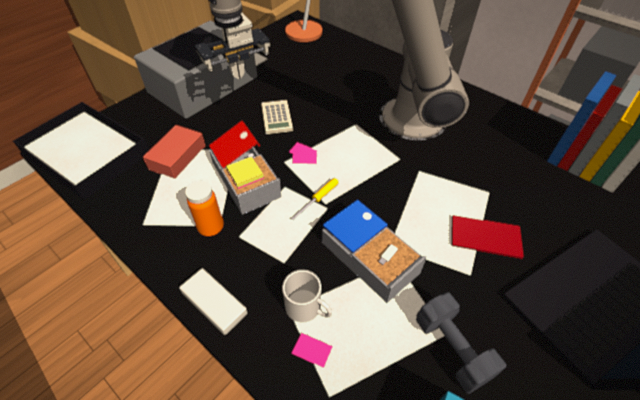

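View pics/top12.png

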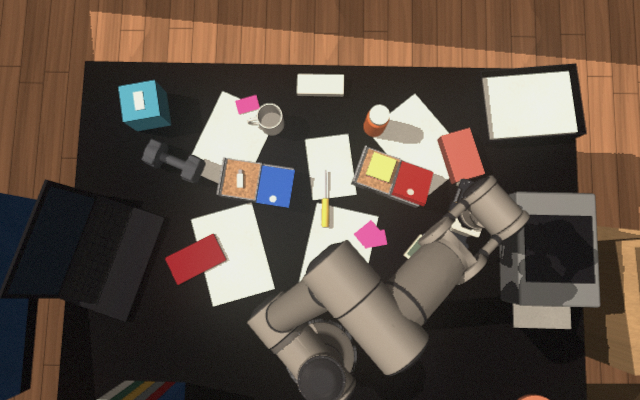

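Red lid stands ajar, with front corners at (313,62) and (415,208) in the scene zoom. The pad is on the cork, and the blue lid and other objects look unchanged. One numeric check before handing in.

Run:
```python
from h import *
import cv2
np.set_printoptions(precision=1,suppress=True)
TD[:]=[576.4,-227,-.33,0]
for a in(.3,.4):
    c,s=np.cos(a),np.sin(a);L=[(60-125*c-4*s,y,66+125*s+4*c) for y in(-110,-3)]
    print(a,((P(S,w(TD,L))-[190,110])+.5)*6-.5)
i=cv2.imread("pics/top12.png");h=cv2.cvtColor(i,cv2.COLOR_BGR2HSV);m=cv2.inRange(h,(24,90,120),(36,255,255));m[:, :350]=0;m[:,410:]=0;m[:140]=0;m[205:]=0
n,l,st,ce=cv2.connectedComponentsWithStats(m);k=1+st[1:,4].argmax();print(st[k],ce[k],tid(back(T,ce[k],90.5)))
a,b=[cv2.imread(f"pics/scene{k}.png").astype(int) for k in("0","12")]
d=(abs(a-b).max(2)>60).astype(np.uint8);n,l,st,ce=cv2.connectedComponentsWithStats(d);print([tuple(x) for x in st[1:] if x[4]>15])
```

```text
0.3 [[331.3  75.1]
 [420.3 200.9]]
0.4 [[320.8  59.5]
 [410.1 185.6]]
[366 152  31  30 579] [380.8 166.8] [13.  54.3]
[(np.int32(232), np.int32(0), np.int32(8), np.int32(4), np.int32(19)), (np.int32(242), np.int32(0), np.int32(18), np.int32(23), np.int32(118)), (np.int32(272), np.int32(0), np.int32(27), np.int32(14), np.int32(199)), (np.int32(373), np.int32(0), np.int32(96), np.int32(126), np.int32(3039)), (np.int32(416), np.int32(0), np.int32(28), np.int32(50), np.int32(876)), (np.int32(218), np.int32(5), np.int32(22), np.int32(7), np.int32(64)), (np.int32(212), np.int32(11), np.int32(42), np.int32(52), np.int32(779)), (np.int32(283), np.int32(15), np.int32(7), np.int32(14), np.int32(53)), (np.int32(223), np.int32(29), np.int32(5), np.int32(13), np.int32(29)), (np.int32(255), np.int32(42), np.int32(15), np.int32(13), np.int32(100)), (np.int32(213), np.int32(44), np.int32(10), np.int32(6), np.int32(37)), (np.int32(239), np.int32(53), np.int32(11), np.int32(7), np.int32(48)), (np.int32(204), np.int32(59), np.int32(6), np.int32(4), np.int32(16)), (np.int32(443), np.int32(61), np.int32(9), np.int32(22), np.int32(95)), (np.int32(199), np.int32(65), np.int32(9), np.int32(5), np.int32(27)), (np.int32(232), np.int32(65), np.int32(7), np.int32(14), np.int32(56)), (np.int32(239), np.int32(64), np.int32(5), np.int32(13), np.int32(51)), (np.int32(185), np.int32(73), np.int32(8), np.int32(6), np.int32(25)), (np.int32(422), np.int32(94), np.int32(25), np.int32(33), np.int32(510)), (np.int32(383), np.int32(100), np.int32(12), np.int32(18), np.int32(96)), (np.int32(386), np.int32(119), np.int32(18), np.int32(14), np.int32(111)), (np.int32(210), np.int32(121), np.int32(53), np.int32(65), np.int32(1843)), (np.int32(345), np.int32(126), np.int32(18), np.int32(10), np.int32(83))]
```

```bash
python3 -c "
from bench import sign_off
print(sign_off())"
```

```text
the job is handed in; nothing more can be done
None
```

The block of notes now lies on the cork deck and the red lid stands ajar. I handed the job in at about 13 s, and no verdict was reported.

- **Push:** I slid the block sideways with two slightly opened fingertips. Its centre measures about x 13, y 54 mm in the tidy frame from the top view (y up to 58 mm from the scene view). It looks flat and square in the pictures and is about 20 mm clear of the lid.
- **Press:** I pressed the white dot with the fingers shut. The force was 3–4 N while the lid gave way, then rose to 15 N at the stop. I then drew straight up and back.
- **Final checks:** In the scene view the lid's front corners fit an angle of about 0.4 rad. Before and after pictures show changes only at the arm and the red tidy. The blue lid looks shut, and the robot was clear of everything with no contact force.

**What disagreed:**
- **Finger length:** The first push passed over the block without touching it. The real fingertips end well behind the stated TCP. I estimated about 24 mm from the images, but pressing suggested about 35 mm, because contact with the 70 mm lid came at a TCP height of 32–35 mm. I made up the difference by lowering the tool step by step, watching the pictures and the force.
- **Measured heights:** The tidy came out 2–5 mm lower in the images than the text says, which was small enough not to matter.

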